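Fasten the drive box cover with its quarter-turn stud

TASK

Take the slotted-stud key out of its plywood rack, fit its blade into the slot of the stud in the cover of the grey drive box, press gently and turn it a quarter turn clockwise until the stud drops into its catch and stays there by itself, then put the key back upright in its rack, fully home. Use the key and not the fingers on the box, do not force the stud, and leave the jar, the spaceship and the brick separator where they are.

Things in the scene. Friction and masses are not known exactly. Their poses are not given: they have to be found in the camera images.
- case: Grey steel drive box, 150 (its x) x 110 (its y) x 70 mm high, bolted down, aluminium cover on top. Origin: centre of its underside. One slotted stud stands in the cover (seat). Let go half way round, the stud stays caught under a ledge, not fastened. The cover cracks if the key loads the stud or cover with over 30 N.
- seat (a point): Point on the cover's top face, 70 mm above the worktop, on the stud's vertical axis; axes as the box's. The stud's head is a steel disc 34 mm across with a raised 30 x 27 mm boss that has a closed-ended slot 21 x 5.5 mm, 5 mm deep, centred on the axis. Open, the boss's top is 18 mm above this point, give or take 5 mm: it differs from box to box and is not measured, so feel for it.
- stud (a joint): Turn of the stud, rad, clockwise from above. 0: slot along the box's x (open; starts within 0.12). Stops at 1.65. Sprung: the head sinks from 4 N on, 2 N more per mm; it must be sunk 5.5 mm (15 N) to turn freely; hard stop at 6.5 mm (17 N). Turned past about 1.5 and eased off, the spring lifts it into its catch, 2 mm lower than when open; there it reads 1.42 to 1.65.
- key: Upright key, 106 mm, 120 g. Origin: centre of the blade's lower end; z up. Blade 0 to 14 mm, 18 mm wide along its x, 3 mm thick along its y; round shank, 18 mm diameter, to 46 mm; collar, 36 mm diameter, to 52 mm; black flat handle, to 106 mm, 34 mm along x (so broad the way the blade is) x 20 mm along y. In the slot the blade has about 8 degrees of slack each way.
- rack: Plywood block 75 x 75 x 50 mm high, fixed, origin at the centre of its underside. The key's shank stands in a vertical round through hole of 24 mm diameter in its middle, the collar resting on the block's top, the blade's end 4 mm above the worktop.
- rack_hole (a point): Centre of the mouth of the rack's hole, on the block's top, 50 mm above the worktop.
- jar: Clear plastic jar with twist cap, 54 mm diameter, 85 mm high, origin at the centre of its underside. Bystander.
- ship: Half-built grey spaceship on the red mat, 110 x 130 x 38 mm, origin at the centre of its underside. Bystander.
- separator: Flat white brick separator on the red mat, 76 x 24 x 14 mm, origin at the underside near its middle. Bystander.
Not all that is in view belongs to the job. What is shaped like the case but orange is not meant. What is shaped like the rack but red is not meant.

How it is judged:
By the outcome, as a careful person would: the job done as asked, in the order asked, and still so for the second after the job is handed in, with the robot touching nothing.
It also fails if it takes over 72 s, if anything falls off the work surface, if the arm or the gripper's body presses on something with over 40 N, if the wrist force passes 120 N, or if a joint passes its speed limit or range.

ROBOT

A 6-joint arm with a two-finger parallel gripper is mounted at the origin on the work surface. World frame = base frame: x ahead of the robot, y to its left, z up, the work surface at z = 0. Lengths are in m, angles in rad, forces in N, time in s.
With the tool pointing down it reaches from about 0.35 to 1 m from the base axis. Payload 7.1 kg.
Tool frame: the origin (TCP) lies between the finger pads; the fingertips stand 22 mm ahead of it and the grasp point (between the pads) lies 3 mm ahead of it; x points along the fingers, y is the direction in which the jaws open and shut, and the axes are right-handed (so a half turn about x gives the same grasp; the last joint's range is limited). The gripper opens to 85 mm and grips with 20 to 120 N. Pads are 22 mm wide; open, the fingers measure 114 mm over their backs; the gripper's body (76 mm by 85 mm) begins 54 mm behind the grasp point. The pads swing forward as they close: fully open they stand 13 mm farther back than shut.
Start: joints at [1.234, 0.423, 1.63, -0, 1.089, -0.019], TCP at [0.195, 0.594, 0.253] pointing down, gripper open.
Joint ranges: [-3, 3], [-0.9, 2.11], [0.09, 2.58], [-1.31, 4.45], [0.11, 2.69], [-2.54, 2.54]. Speed limits (rad/s): [2.39, 2.39, 3.01, 3.14, 3.14, 3.14].

INTERFACE

Orientations are given as a rotation vector (axis times angle).
In Python, from rig import manip gives the robot as it stands. The module is installed in compiled form; this text tells all that it offers. Calls block until the motion is done:
- manip.move_to(position, orientation): joint-space move of the TCP to a pose.
- manip.servo_line(position, orientation=None, rate=0.15): straight line of the TCP; orientation=None keeps the orientation; rate is the mean speed in m/s.
- manip.set_joints(angles): joint-space move.
- manip.command_gripper(opening, f_grip=None): finger opening in m; f_grip is the grip in N (None keeps the last); returns when the fingers have stopped.
- manip.hold(seconds).
- manip.solve_ik(position, orientation): joint angles nearest the present ones, or None.
- manip.camera(name): name is "scene" or "side" or "wrist"; returns a dict with "image" (384x512x3 uint8, red, green, blue), "fx", "fy", "cx", "cy" (pixels), "cam_to_world" (4x4, takes a point from camera to world coordinates); the wrist camera has in their place "mount" (4x4, takes a point from camera to tool coordinates, whose origin is the TCP and whose axes are the tool frame's). Camera axes: x right, y down, z forward; pixel columns grow to the right and rows downward; lengths in m; the calibration is good to about 2 mm. A picture is of the moment at which its call begins: read the wrist's pose just before it. There is no depth.
A pose or a line that the arm cannot do raises manip.IKError and nothing moves.
- manip.sign_off(): hands the job in, once; it reports no verdict.
Readings, each from a call of its own:
- manip.get_time(): time.
- manip.get_joint_positions(): joint angles.
- manip.get_joint_vel(): joint speeds.
- manip.get_tau(): joint torques, N m.
- manip.get_position(): TCP position.
- manip.get_ee_rot(): TCP orientation.
- manip.get_contact_force(): force on the tool from outside, world axes, zero at the start.
- manip.get_torque(): the same for the moment, N m.
- manip.get_width(): finger opening in m.
Only numpy, scipy, OpenCV 4.12 (cv2) and the standard library are available. Lean on these libraries where they do the work, as an engineer would, in place of code of your own. Each camera call takes 0.05 s, during which the arm holds its last target. There are 200 camera calls.

## Working session

There is one attempt and no reset: what is moved stays moved. The work goes in short steps, each a Python script; the robot and the scene stay as the last script left them, time stands still between calls to the robot, and variables do not carry over. Pictures are saved under pics/ and viewed, on a budget of 10 in all, crops included, one or two more only if the job needs it, and the job is handed in when it is done.

```bash
mkdir -p pics; python3 - <<'E'
from rig import manip
import cv2,numpy as np,json
for n in ["scene","side"]:
    c=manip.camera(n); cv2.imwrite(f"pics/{n}0.png",cv2.resize(c["image"][:,:,::-1],(800,600),interpolation=cv2.INTER_CUBIC))
    print(n,c["fx"],c["fy"],c["cx"],c["cy"],np.round(c["cam_to_world"],4).tolist())
c=manip.camera("wrist");print(c["fx"],c["cx"],c["cy"],np.round(c["mount"],4).tolist())
print(manip.get_time(),manip.get_ee_rot(),manip.get_contact_force())
E
```

```text
scene 400.37256531899766 400.37256531899766 253.26623737517826 185.81397928502062 [[0.2811, 0.596, -0.7521, 1.2106], [0.9597, -0.175, 0.22, -0.1991], [-0.0005, -0.7837, -0.6212, 0.6011], [0.0, 0.0, 0.0, 1.0]]
side 418.71277387650696 418.71277387650696 249.67327491010113 190.21084787507112 [[-0.9108, -0.2972, 0.2864, 0.2989], [-0.4126, 0.6357, -0.6525, 0.5606], [0.0118, -0.7125, -0.7016, 0.6743], [0.0, 0.0, 0.0, 1.0]]
271.1447360652065 252.77136534390746 190.506203786203 [[-0.0002, -0.3286, 0.9445, -0.1205], [1.0, -0.0012, -0.0002, -0.0018], [0.0012, 0.9445, 0.3286, -0.0859], [0.0, 0.0, 0.0, 1.0]]
0.15 [ 0.24847514  1.55657076 -0.25037106] [-0.09680178 -0.105155    0.97816515]
```

View pics/scene0.png

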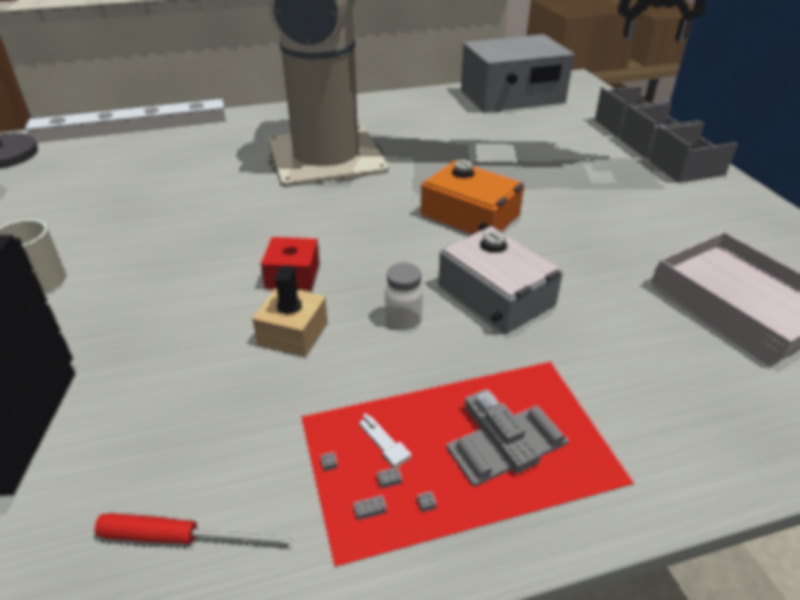

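View pics/side0.png

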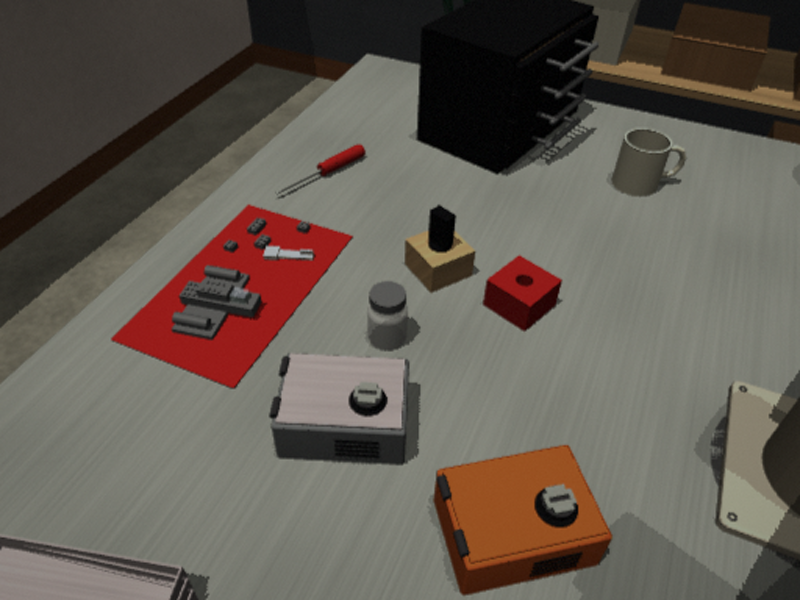

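The job's case is the grey box with the aluminium cover (scene 500,270; side 345,400). The orange one (470,195) is the decoy. The job's rack is the plywood block holding the black key (scene 290,315; side 440,255), and the red block (290,262) is the decoy. The stud head is at scene (494,240) and side (368,395), and the key top at scene (287,272) and side (441,211). I'll compute rough poses from these and then confirm with the wrist camera.

```bash
cat > h.py <<'E'
from rig import manip
import numpy as np,cv2
from scipy.spatial.transform import Rotation as R
C={"scene":(400.37,253.27,185.81,np.array([[0.2811,0.596,-0.7521,1.2106],[0.9597,-0.175,0.22,-0.1991],[-0.0005,-0.7837,-0.6212,0.6011]])),
"side":(418.71,249.67,190.21,np.array([[-0.9108,-0.2972,0.2864,0.2989],[-0.4126,0.6357,-0.6525,0.5606],[0.0118,-0.7125,-0.7016,0.6743]]))}
def plane(f,cx,cy,T,uv,z):
    d=T[:3,:3]@np.array([(uv[0]-cx)/f,(uv[1]-cy)/f,1]); o=T[:3,3]
    return (o+d*(z-o[2])/d[2])
def px(cam,u,v,z,s=1.5625):
    f,cx,cy,T=C[cam]; return plane(f,cx,cy,T,((u+.5)/s-.5,(v+.5)/s-.5),z)
def rv(psi):
    "tool down, tool y axis at yaw psi in world"
    x=np.array([0,0,-1.]); y=np.array([np.cos(psi),np.sin(psi),0]); return R.from_matrix(np.stack([x,y,np.cross(x,y)],1)).as_rotvec()
def wristT():
    T=np.eye(4);T[:3,:3]=R.from_rotvec(manip.get_ee_rot()).as_matrix();T[:3,3]=manip.get_position();return T
def snap():
    """wrist picture with its camera-to-world"""
    T=wristT();c=manip.camera("wrist");return c["image"][:,:,::-1],T@np.array(c["mount"])
def wpx(T,u,v,z): return plane(271.145,252.77,190.51,T,(u,v),z)
E
python3 - <<'E'
from h import *
P=lambda *a:print(a,np.round(px(*a),4)[:2])
for a in [("scene",494,238,.088),("side",368,391,.088),("scene",287,272,.104),("side",441,211,.104)]:P(*a)
for u,v in [(440,262),(487,229),(559,275),(508,305)]:P("scene",u,v,.07)
for u,v in [(287,354),(409,359),(405,430),(275,424)]:P("side",u,v,.07)
for u,v in [(268,290),(327,300),(301,330),(255,315)]:P("scene",u,v,.05)
for u,v in [(406,238),(474,250),(434,267)]:P("side",u,v,.05)
print(manip.get_time())
E
```

```text
('scene', 494, 238, 0.088) [0.5101 0.1566]
('side', 368, 391, 0.088) [0.4995 0.1613]
('scene', 287, 272, 0.104) [ 0.5297 -0.1509]
('side', 441, 211, 0.104) [ 0.5389 -0.162 ]
('scene', 440, 262, 0.07) [0.5215 0.069 ]
('scene', 487, 229, 0.07) [0.4591 0.1687]
('scene', 559, 275, 0.07) [0.5983 0.2196]
('scene', 508, 305, 0.07) [0.639 0.123]
('side', 287, 354, 0.07) [0.6186 0.1401]
('side', 409, 359, 0.07) [0.4818 0.0851]
('side', 405, 430, 0.07) [0.446  0.1798]
('side', 275, 424, 0.07) [0.5787 0.2326]
('scene', 268, 290, 0.05) [ 0.4908 -0.178 ]
('scene', 327, 300, 0.05) [ 0.5365 -0.102 ]
('scene', 301, 330, 0.05) [ 0.5882 -0.1471]
('scene', 255, 315, 0.05) [ 0.5406 -0.2018]
('side', 406, 238, 0.05) [ 0.585  -0.1457]
('side', 474, 250, 0.05) [ 0.4834 -0.1629]
('side', 434, 267, 0.05) [ 0.5229 -0.103 ]
0.15
```

```bash
python3 - <<'E'
from h import *
y=R.from_rotvec(manip.get_ee_rot()).as_matrix()[:,1];psi0=np.arctan2(y[1],y[0]);print("psi0",np.degrees(psi0))
for p in [(.505,.159,.21),(.534,-.157,.235)]:
    for d in range(-180,180,30):
        q=manip.solve_ik(p,rv(np.radians(d))); print(d,None if q is None else np.round(q,2)[[0,5]],end=' ')
    print()
manip.move_to([.505,.159,.22],rv(np.radians(-75)))
i1,T1=snap(); np.save("T1",T1); print(manip.get_time())
manip.move_to([.534,-.157,.24],rv(np.radians(-105)))
i2,T2=snap(); np.save("T2",T2); print(manip.get_time(),np.round(manip.get_joint_positions(),2))
for n,i in (("w1",i1),("w2",i2)): cv2.imwrite(f"pics/{n}raw.png",i)
cv2.imwrite("pics/w12.png",np.vstack([cv2.resize(i[40:340,56:456],(800,600))[::1] for i in (i1,)]))
cv2.imwrite("pics/w2.png",cv2.resize(i2[40:340,56:456],(800,600),interpolation=cv2.INTER_CUBIC))
E
```

```text
psi0 71.79092337425203
-180 None -150 None -120 [0.28 2.38] -90 [0.28 1.85] -60 [0.28 1.33] -30 [0.28 0.81] 0 [0.28 0.28] 30 [ 0.28 -0.24] 60 [ 0.28 -0.76] 90 [ 0.28 -1.29] 120 [ 0.28 -1.81] 150 [ 0.28 -2.34] 
-180 None -150 [-0.31  2.31] -120 [-0.31  1.79] -90 [-0.31  1.26] -60 [-0.31  0.74] -30 [-0.31  0.22] 0 [-0.31 -0.31] 30 [-0.31 -0.83] 60 [-0.31 -1.35] 90 [-0.31 -1.88] 120 [-0.31 -2.4 ] 150 None 
2.1333
3.3917 [-0.31  0.34  1.79  0.    1.01  1.53]
```

View pics/w12.png

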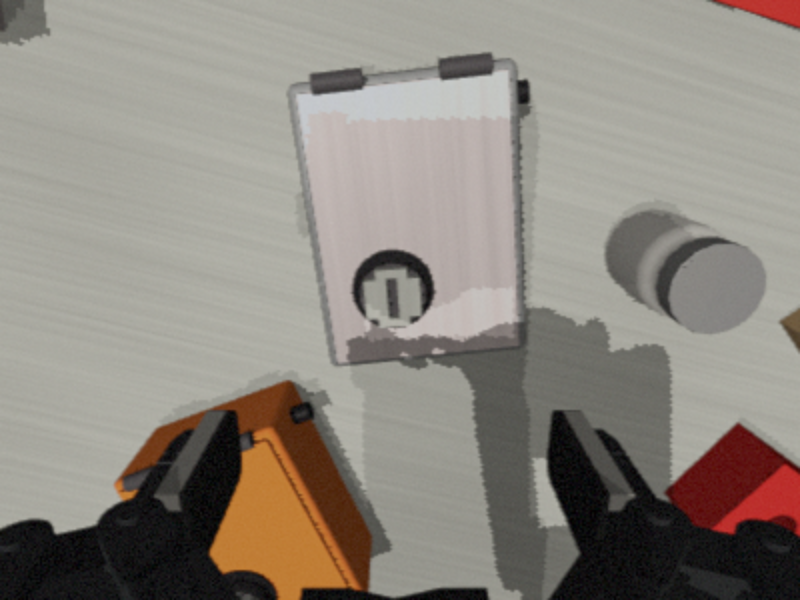

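View pics/w2.png

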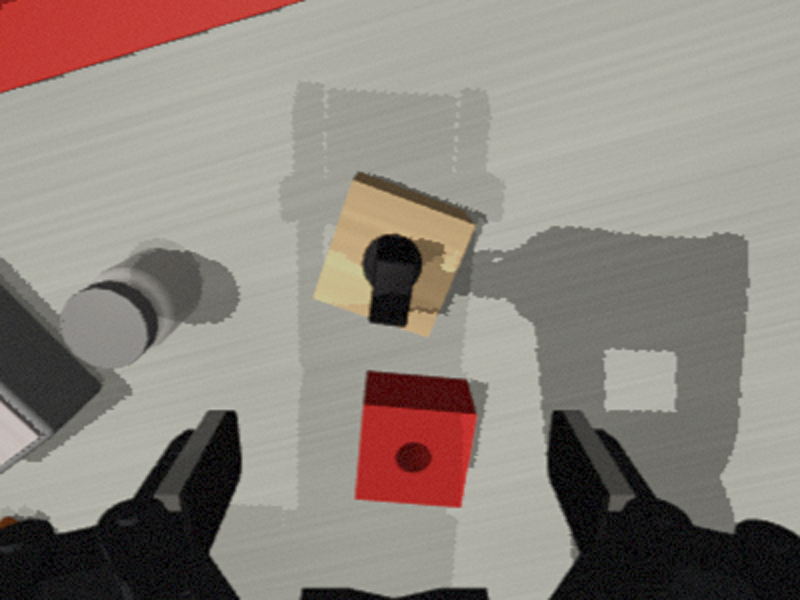

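The stud is at w12 (392,292) with its slot nearly vertical in the picture. The key handle top is at w2 (390,~300) and the collar at (392,265), in the plywood rack. The red decoy is below it, at (413,457). I'll enlarge both in one crop.

```bash
python3 - <<'E'
import cv2,numpy as np
a=cv2.imread("pics/w1raw.png")[155:215,220:290];b=cv2.imread("pics/w2raw.png")[145:210,215:285]
f=lambda i,g:cv2.resize((255*(i/255.)**g).astype('uint8'),None,fx=5.7,fy=9 if 0 else 5.7,interpolation=cv2.INTER_CUBIC)
a=f(a,1);b=f(b,.45);h=max(a.shape[0],b.shape[0]);p=lambda i:cv2.copyMakeBorder(i,0,h-i.shape[0],0,0,0)
o=np.hstack([p(a),p(b)]);print(o.shape);cv2.imwrite("pics/zoom.png",o)
E
```

```text
(370, 798, 3)
```

View pics/zoom.png

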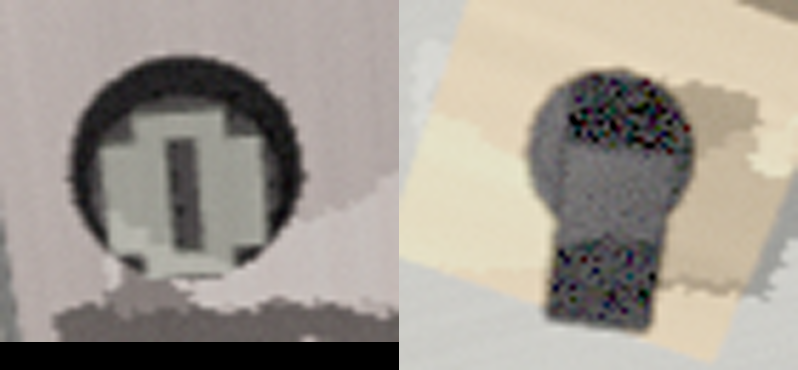

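```bash
cat >> h.py <<'E'
def proj(T,P):
    c=np.linalg.inv(T)@np.append(P,1); return np.array([271.145*c[0]/c[2]+252.77,271.145*c[1]/c[2]+190.51])
E
python3 - <<'E'
from h import *
T1=np.load("T1.npy");T2=np.load("T2.npy")
z1=lambda x,y:(220+(x+.5)/5.7-.5,155+(y+.5)/5.7-.5)
z2=lambda x,y:(215+(x-399+.5)/5.7-.5,145+(y+.5)/5.7-.5)
inv2=lambda q:((q[0]+.5-215)*5.7+399,(q[1]+.5-145)*5.7)
for zz in (.083,.088,.093):
    a=wpx(T1,*z1(178,139),zz);b=wpx(T1,*z1(190.5,249),zz);print("slot",zz,np.round((a+b)/2,4),"len",np.linalg.norm(a-b),"yaw",np.degrees(np.arctan2(*(a-b)[[1,0]])))
c1=lambda x,y:(56+(x+.5)/2-.5,40+(y+.5)/2-.5)
cc=[wpx(T1,*c1(*p),.07) for p in [(292,93),(515,66),(523,345),(336,364)]]
print("cover",np.round(cc,4)[:,:2].tolist()); print("yaw",[np.degrees(np.arctan2(*(cc[i]-cc[j])[[1,0]])) for i,j in((0,3),(1,2))])
for zz in (.07,.075,.08):print("ring",wpx(T1,*z1(186,168),zz))
k=wpx(T2,*z2(611,150),.056);print("collar",k, "d",np.linalg.norm(wpx(T2,*z2(528,150),.056)-wpx(T2,*z2(694,150),.056)))
rc=[wpx(T2,*c1(*p),.05) for p in [(355,182),(475,226),(431,336),(315,297)]];print("rack",np.round(rc,4)[:,:2].tolist(),np.mean(rc,0),[np.linalg.norm(rc[i]-rc[i-1]) for i in range(4)])
for yaw in range(-15,60,15):
    for w in (0,):
        r=np.radians(yaw);print(yaw,[np.round(inv2(proj(T2,[k[0]+sx*.017*np.cos(r)-sy*.01*np.sin(r),k[1]+sx*.017*np.sin(r)+sy*.01*np.cos(r),.11]))).tolist() for sx,sy in((1,1),(1,-1),(-1,-1),(-1,1))])
E
```

```text
slot 0.083 [0.5005 0.1585 0.083 ] len 0.020578399912188024 yaw 21.090073145113355
slot 0.088 [0.5022 0.1589 0.088 ] len 0.020179024398614236 yaw 21.090073145113408
slot 0.093 [0.5038 0.1593 0.093 ] len 0.01977964888504044 yaw 21.09007314511338
cover [[0.5816, 0.2286], [0.6195, 0.132], [0.4885, 0.0818], [0.4511, 0.1774]]
yaw [np.float64(21.399347939584995), np.float64(20.974640241746876)]
ring [0.5012957  0.15840317 0.07      ]
ring [0.50285268 0.15880728 0.075     ]
ring [0.50440966 0.1592114  0.08      ]
collar [ 0.53574745 -0.15680883  0.056     ] d 0.03377469532662637
rack [[0.5847, -0.1483], [0.5427, -0.2083], [0.4824, -0.1674], [0.5253, -0.1057]] [ 0.53377558 -0.15745381  0.05      ] [np.float64(0.07307921450278779), np.float64(0.07318460836685234), np.float64(0.07290613410306068), np.float64(0.07515864040995736)]
-15 [[550.0, 136.0], [670.0, 136.0], [668.0, 326.0], [553.0, 326.0]]
0 [[526.0, 155.0], [642.0, 125.0], [691.0, 309.0], [580.0, 337.0]]
15 [[508.0, 178.0], [611.0, 121.0], [710.0, 287.0], [609.0, 341.0]]
30 [[498.0, 205.0], [580.0, 124.0], [722.0, 261.0], [639.0, 337.0]]
45 [[495.0, 234.0], [552.0, 135.0], [726.0, 232.0], [666.0, 327.0]]
```

The blade end of the measurement gives these poses:
- **Key:** yaw about -21.5°, centre (0.535, -0.157).
- **Rack hole:** about (0.534, -0.1575).
- **Slot:** yaw 21.1°, centre (0.502, 0.159).

I'll grip with psi = +68.5° so that joint 6 has room for the clockwise turn.

```bash
python3 - <<'E'
from h import *
o=rv(np.radians(68.5)); F=lambda:np.round(manip.get_contact_force(),2)
manip.move_to([.5353,-.157,.16],o); 
manip.servo_line([.5353,-.157,.086],rate=.08); print(F(),np.round(manip.get_position(),4))
manip.command_gripper(0.0,80); print("w",manip.get_width(),F(),np.round(manip.get_torque(),3),manip.get_time())
manip.servo_line([.5353,-.157,.10],rate=.04);print(F(),manip.get_width())
manip.servo_line([.5353,-.157,.215],rate=.15);print(F(),manip.get_width(),manip.get_time())
# above stud: blade end .030 above nominal boss top
manip.move_to([.5022,.1589,.215],rv(np.radians(111.1))); manip.hold(.2)
print(F(),np.round(manip.get_torque(),3),manip.get_time(),np.round(manip.get_position(),4),np.round(manip.get_joint_positions(),2))
i,T=snap();np.save("T3",T);cv2.imwrite("pics/w3raw.png",i)
s=manip.camera("side")["image"][:,:,::-1]; cv2.imwrite("pics/s3raw.png",s)
a=cv2.resize(i,(533,400));b=cv2.resize(s[170:320,180:290],(267,364));b=cv2.copyMakeBorder(b,0,36,0,0,0)
cv2.imwrite("pics/v3.png",np.hstack([a,b]))
E
```

```text
[0.66 0.03 0.01] [ 0.5357 -0.1571  0.0864]
w 0.01922789323514389 [-0.07  0.9   3.49] [-0.005  0.069 -0.05 ] 7.6417
[ 0.08 -0.58 -1.81] 0.018981321917560193
[ 0.29  0.65 -1.43] 0.019343850861366526 9.0583
[-0.16 -0.16 -1.06] [ 0.001 -0.029 -0.008] 10.4667 [0.5026 0.1579 0.215 ] [ 0.28  0.33  1.88 -0.    0.93 -1.66]
```

View pics/v3.png

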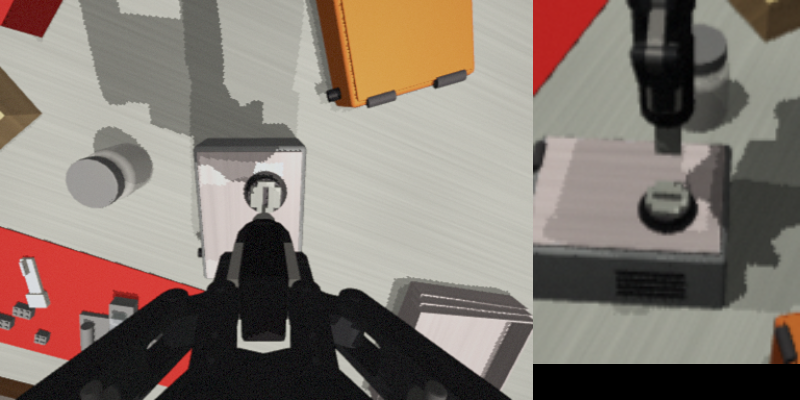

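```bash
python3 - <<'E'
import cv2
i=cv2.imread("pics/w3raw.png")[160:225,220:290]
cv2.imwrite("pics/z3.png",cv2.resize((255*(i/255.)**.6).astype('uint8'),None,fx=9,fy=9,interpolation=cv2.INTER_CUBIC))
E
```

```text
(no output)
```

View pics/z3.png

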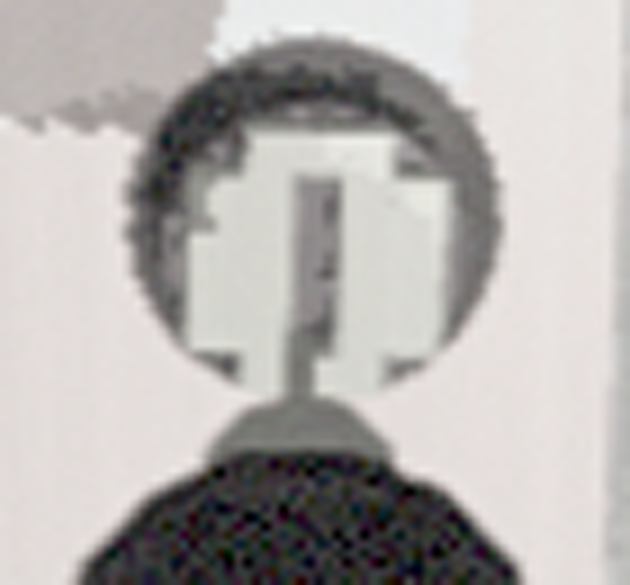

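The slot centre is at z3 (319,265), with its ends at y 178 and 352. The near edge of the blade end is at (300,330), so the blade sits about 2 px to one side of the slot. I'll correct from this relative measurement.

```bash
python3 - <<'E'
from h import *
T=np.load("T3.npy"); r=lambda x,y:(220+(x+.5)/9-.5,160+(y+.5)/9-.5)
c=manip.camera("wrist");M=np.array(c["mount"]);TW=T@np.linalg.inv(M)
tip=TW@np.array([.0824,0,-.009,1]); print("tip pred zoom",(proj(T,tip[:3])+.5-[220,160])*9, "world tip z",tip[2])
tipm=wpx(T,*r(300,330),tip[2]); print("tip meas-pred (tool)",np.round(TW[:3,:3].T@(tipm-tip[:3])*1e3,2))
for z in(.083,.088,.093):
    a=wpx(T,*r(319,178),z);b=wpx(T,*r(319,352),z);m=(a+b)/2
    print(z,np.round(m,4),"len",np.linalg.norm(a-b),"yaw",np.degrees(np.arctan2(*(b-a)[[1,0]])),"slot rel TCP in tool mm",np.round(TW[:3,:3].T@(m-TW[:3,3])*1e3,2))
print(np.round(manip.get_position(),4),np.round(manip.get_position(),4),manip.get_time(), [np.round(manip.get_contact_force(),2) for _ in range(3)])
E
```

```text
tip pred zoom [308.50200875 354.58386477] world tip z 0.13257476840156135
tip meas-pred (tool) [ 0.   -0.71 -2.29]
0.083 [0.5018 0.159  0.083 ] len 0.020111743762739644 yaw 21.072640118002738 slot rel TCP in tool mm [131.97   1.39  -0.3 ]
0.088 [0.5002 0.1584 0.088 ] len 0.019713500006470864 yaw 21.072640118002735 slot rel TCP in tool mm [126.97   1.35  -2.02]
0.093 [0.4987 0.1577 0.093 ] len 0.019315256250202088 yaw 21.072640118002735 slot rel TCP in tool mm [121.97   1.31  -3.73]
[0.5024 0.1583 0.215 ] [0.5024 0.1583 0.215 ] 10.6167 [array([-0.49, -0.35, -2.01]), array([-0.49, -0.35, -2.01]), array([-0.49, -0.35, -2.01])]
```

```bash
python3 - <<'E'
from h import *
manip.servo_line([.5016,.1600,.182],rv(np.radians(111.1)),rate=.06); manip.hold(.5)
for _ in range(3): print(np.round(manip.get_position(),4),np.round(manip.get_contact_force(),2)); manip.hold(.05)
i,T=snap();np.save("T4",T);print(T[:3,3] if 0 else manip.get_time())
cv2.imwrite("pics/w4raw.png",i);i=i[160:225,220:290]
cv2.imwrite("pics/z4.png",cv2.resize((255*(i/255.)**.6).astype('uint8'),None,fx=9,fy=9,interpolation=cv2.INTER_CUBIC))
E
```

```text
[0.5016 0.16   0.1821] [-0.31 -0.2  -0.98]
[0.5016 0.16   0.1821] [-0.03  0.27 -1.94]
[0.5016 0.16   0.1821] [ 0.82 -0.64 -1.68]
12.0167
```

View pics/z4.png

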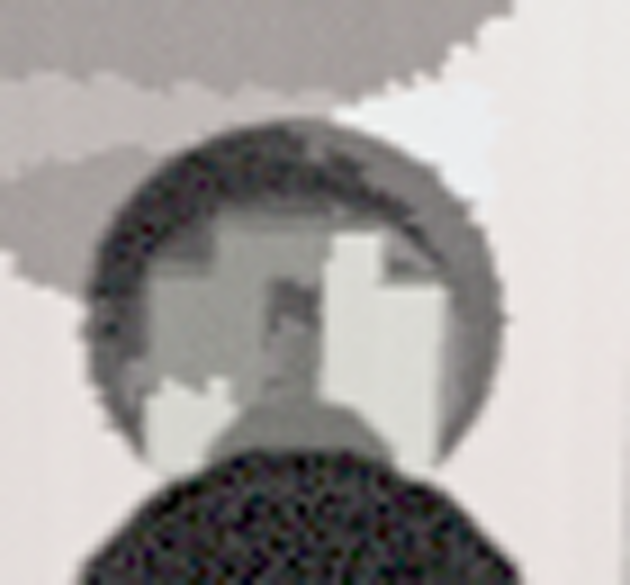

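The slot centre is at z4 (295, ~330) and the blade axis at about 300, a lateral overshoot of about 0.5 mm. I'll correct it, feel downwards, then probe sideways to tell the slot floor from the boss top.

```bash
cat >> h.py <<'E'
psi_s=np.radians(111.1); ty=lambda p:np.array([np.cos(p),np.sin(p),0]); tz=lambda p:np.array([np.sin(p),-np.cos(p),0])
def F(n=4):
    out=[]
    for _ in range(n): manip.hold(.02); out.append(manip.get_contact_force())
    return np.mean(out,0)
E
python3 - <<'E'
from h import *
p=np.array([.5018,.1595,.178]); manip.servo_line(p,rate=.03); manip.hold(.2); f0=F(8); print("tare",f0.round(2)); np.save("f0",f0)
while p[2]>.156:
    p[2]-=.0005; manip.servo_line(p,rate=.03); f=F(2)-f0
    if f[2]>2: 
        f=F(5)-f0
        if f[2]>2: break
print("contact TCP z",p[2],"blade z",p[2]-.0824,f.round(2),manip.get_time())
for ax,a in(("y",ty(psi_s)),("z",tz(psi_s))):
    for s in(1,-1):
        for k in range(1,7):
            manip.servo_line(p+a*s*k*.0004,rate=.03); g=F(3)-f0
            if abs(g@a)>4: break
        print(ax,s*k*.4,g.round(2),"along",round(g@a,2)); 
        manip.servo_line(p,rate=.03)
print(manip.get_time(),(F()-f0).round(2),manip.get_width())
E
```

```text
tare [ 0.12 -0.25 -1.2 ]
contact TCP z 0.16249999999999998 blade z 0.08009999999999998 [-0.59  0.01  3.33] 21.5
y 2.0 [ 1.89 -4.61  3.66] along -4.98
y -2.0 [-2.15  5.31  4.17] along 5.73
z 2.4000000000000004 [-2.03  0.21  4.1 ] along -1.82
z -1.6 [4.81 1.92 3.73] along 5.18
28.5 [1.98 0.04 3.85] 0.01901895606310345
```

The blade is in the slot: side stops are symmetric in y, and the floor is at z 0.080, so the boss top is about 0.085. Next I centre it, press to about 15.5 N and turn.

```bash
python3 - <<'E'
from h import *
f0=np.load("f0.npy"); p=np.array([.5018,.1595,.1625])+tz(psi_s)*.0006
manip.servo_line(p,rate=.03); p[2]-=.0045; manip.servo_line(p,rate=.02); f=F(3)-f0; print("press",f.round(2))
while f[2]<15.3 and p[2]>.1555: p[2]-=.0004; manip.servo_line(p,rate=.03); f=F(2)-f0
z0=p[2];print("pressed z",z0,"sink",.1625-z0,f.round(2),manip.get_time())
ok=True
for d in list(range(8,97,8))+[99]:
    psi=psi_s-np.radians(d); manip.move_to(p,rv(psi)); f=F(2)-f0; t=manip.get_torque()
    print(d,f.round(1),"Mz",round(t[2],3),round(manip.get_time(),1))
    if np.linalg.norm(f)>25 or abs(t[2])>1.5: ok=False;print("STOP");break
    if np.linalg.norm(f[:2])>3: p[:2]+=np.clip(f[:2]*1e-4,-.0005,.0005)
    if f[2]<14.8:p[2]-=.0003
    if f[2]>16.8:p[2]+=.0003
np.save("p",p);print(p,ok,manip.get_width())
E
```

```text
press [-2.15 -1.96 11.4 ]
pressed z 0.15559999999999993 sink 0.006900000000000073 [-3.61 -1.43 15.78] 30.9417
8 [-2.7 -0.6 15.4] Mz -0.019 31.2
16 [-3.4 -0.2 15.3] Mz -0.009 31.5
24 [-2.8 -0.3 15.9] Mz -0.005 31.8
32 [-2.9  0.3 15.1] Mz -0.006 32.1
40 [-3.5  0.2 15.5] Mz 0.021 32.4
48 [-2.5  1.1 15.6] Mz 0.034 32.7
56 [-2.2  1.7 14.7] Mz -0.034 33.0
64 [-2.3  2.4 15.4] Mz -0.028 33.3
72 [-1.5  0.9 15.7] Mz -0.004 33.6
80 [-0.9  0.8 15. ] Mz 0.058 33.9
88 [-0.9  1.5 14.9] Mz 0.01 34.1
96 [-0.9  0.9 15.5] Mz -0.006 34.4
99 [-0.8  0.  15. ] Mz 0.007 34.7
[0.50144912 0.15994609 0.1553    ] True 0.01931186490186017
```

```bash
python3 - <<'E'
from h import *
f0=np.load("f0.npy");p=np.load("p.npy");z0=p[2]
for dz in (.0015,.003,.0045):
    p[2]=z0+dz;manip.servo_line(p,rate=.02);print(dz,(F(2)-f0).round(2))
manip.move_to(p,rv(psi_s-np.radians(92)));print((F(2)-f0).round(2),manip.get_torque().round(3))
p[2]=z0+.014;manip.servo_line(p,rate=.04);print((F(2)-f0).round(2))
p[2]=.20;manip.servo_line(p,rate=.12);manip.hold(.2)
i,T=snap();np.save("T5",T);cv2.imwrite("pics/w5raw.png",i);print(manip.get_time(),(F(2)-f0).round(2),manip.get_width())
i=i[145:225,210:300]
cv2.imwrite("pics/z5.png",cv2.resize((255*(i/255.)**.6).astype('uint8'),None,fx=7,fy=7,interpolation=cv2.INTER_CUBIC))
E
```

```text
0.0015 [ 0.09  1.09 12.05]
0.003 [0.15 0.98 9.77]
0.0045 [0.96 1.36 7.87]
[0.82 1.22 8.17] [ 0.295 -0.269  0.065]
[ 0.21  0.5  -0.9 ]
36.9417 [-0.2  -0.01  0.02] 0.018970269170130123
```

View pics/z5.png

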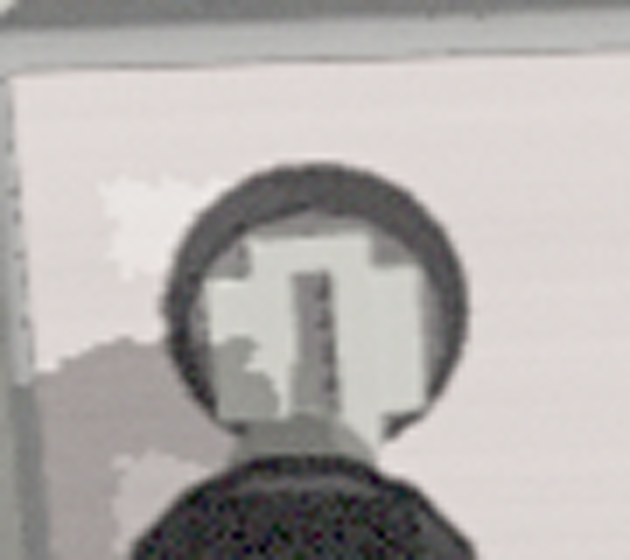

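The slot now stands square to the cover edge: its centreline runs from (312,272) to (314,405), against an edge slope of about 2°. That is about 90°. Now I'll return the key.

```bash
python3 - <<'E'
from h import *
f0=np.load("f0.npy");o=rv(np.radians(68.5));x,y=.5350,-.1571
p=np.load("p.npy");manip.servo_line([p[0],p[1],.215],rate=.1)
manip.move_to([x,y,.215],o);manip.servo_line([x,y,.145],rate=.12);manip.hold(.3)
print(manip.get_position().round(4),(F(3)-f0).round(2),manip.get_time())
z=.145
while z>.0845:
    z-=.004 if z>.091 else .0007
    manip.servo_line([x,y,z],rate=.05);f=F(2)-f0
    if np.linalg.norm(f)>4: break
print("z",z,f.round(2),manip.get_time(),manip.get_position().round(4))
np.save("zr",z)
E
```

```text
[ 0.5353 -0.1572  0.1456] [-0.03  0.46 -0.39] 39.6667
z 0.08549999999999991 [-2.07  0.77  9.4 ] 45.05 [ 0.5351 -0.1571  0.0863]
```

```bash
python3 - <<'E'
from h import *
manip.servo_line([.535,-.1571,.0863],rate=.02)
manip.command_gripper(.06);print(F().round(2),manip.get_width())
manip.servo_line([.535,-.1571,.16],rate=.1);manip.move_to([.50,.0,.26],rv(np.radians(90)));manip.hold(.2)
print(F().round(2),manip.get_time())
a=manip.camera("scene")["image"][:,:,::-1];b=manip.camera("side")["image"][:,:,::-1]
manip_imgs=np.hstack([cv2.resize(a[140:240,150:370],(440,200)),])
A=cv2.resize(a[150:235,150:235],(400,400),interpolation=cv2.INTER_CUBIC);B=cv2.resize(b[110:300,170:360],(400,400),interpolation=cv2.INTER_CUBIC)
cv2.imwrite("pics/end.png",np.hstack([A,B]));cv2.imwrite("pics/enda.png",a);cv2.imwrite("pics/endb.png",b)
E
```

```text
[-0.13 -0.09  0.26] 0.060102429793930434
[0.36 0.12 0.2 ] 47.7667
```

View pics/end.png

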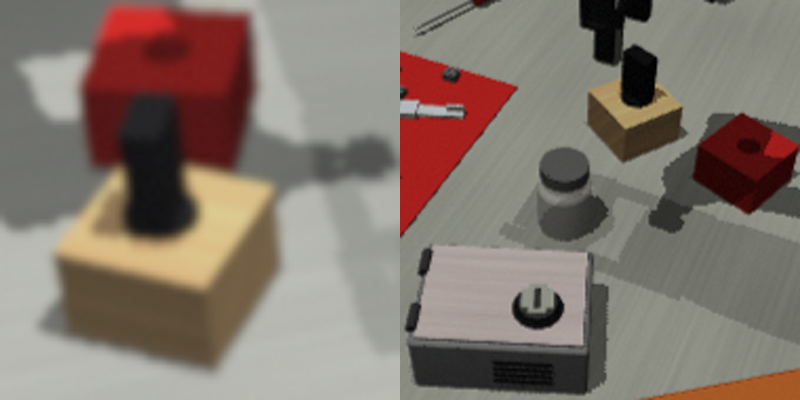

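The key stands upright with its collar on the plywood block (left crop 160,215). The slot is turned 90° (right crop 538,300), and the jar and mat are undisturbed. I'm handing the job in.

```bash
python3 -c "
from rig import manip
manip.sign_off();print(manip.get_time())"
```

```text
the job is handed in; nothing more can be done
the job is handed in; nothing more can be done
```

The stud is turned a quarter turn and appears to be in its catch, and the key is back upright in its plywood rack. I handed the job in at about 48 s of the 72 s allowed.

- **Fitting the blade:** I felt down into the slot, touching at about 3 N. Probing sideways met firm stops in three directions. The fourth (+z) gave only about 2 N at 2.4 mm. Together these showed the blade was in the slot and not on the boss.
- **Turning the stud:** I pressed at about 15–16 N and turned 99° clockwise. No measured force went above about 16.5 N, against the 30 N limit. I then eased off and lifted the key out.
- **Returning the key:** I set it down until the collar met the rack, about 9 N at the same height it was gripped. I then released it and backed the arm clear.

**Last checks:** the wrist picture with the key lifted out showed the slot at about 90° to the box's x. The final pictures show the slot still turned, the key upright and home, and the jar unmoved. The final crops left out the spaceship and part of the separator, but the arm did not go near them.

**Not measured:** I did not directly measure the stud's 2 mm height drop in the catch. That it is caught rests on its angle staying put after release. I felt no definite torque during the turn, so no end stop was felt either.

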